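Feel out the heavy side of a vial mixer's disc and hold it lowest

ROBOT

A 6-joint arm with a two-finger parallel gripper is mounted at the origin on a cart in front of the work surface, level with it; the furniture and walls round the work are solid. World frame = base frame: x ahead of the robot, y to its left, z up, the work surface at z = 0. Lengths are in m, angles in degrees, forces in N, time in s.
With the tool pointing down it reaches from about 0.375 to 0.9 m from the base axis. Payload 3.1 kg.
Tool frame: the origin (TCP) lies at the very end of the fingers, on their centre line; the grasp point (between the pads) lies 19 mm behind it; z points along the fingers, y is the direction in which the jaws open and shut (so a half turn about z gives the same grasp; the last joint's range is limited). The gripper opens to 87 mm and grips with 3 to 60 N. Pads are 19 mm wide; open, the fingers measure 117 mm over their backs; the gripper's body (75 mm by 190 mm) begins 51 mm behind the grasp point.
Start: joints at [60.991, 30.224, 82.088, -0, 67.689, -10.227], TCP at [0.201, 0.592, 0.223] pointing down, gripper open.
Joint ranges: [-176.69, 176.69], [-43.24, 126.21], [12.49, 139.97], [-82, 262], [0, 151.66], [-163.58, 163.58]. Speed limits (degrees/s): [159.86, 159.86, 180, 180, 180, 180].

INTERFACE

Orientations are given as a 3x3 rotation matrix whose columns are the frame's x, y, z axes.
In Python, from rig import readout, capture, camera_model, bot, spot_in, regions_of gives the robot as it stands.
- The arm moves only by the tool send_rows, never from a script. Its argument "moves" is a list that holds one entry, the list of rows, each a list of 7 numbers: the turn, a rotation vector about the tool's x, y, z in degrees, then the shift along the tool's x, y, z in cm, then the opening, from -1 (shut) to 1 (fully open). A call has exactly 5 rows; each row shifts and turns the commanded pose from where the row before left it, along the tool's axes as they then stand; what a row does not reach is not made up. A row lasts 1/10 s, in which the tool goes at most 50 mm and 8.59 degrees, less where a joint would pass 70% of its speed; a pose out of reach is approached as far as the arm can. A call with a gripper value outside its range is refused whole. The fingers move at their own pace and stop on an object; the grip force is fixed at half the most. Time passes only in rows, so rows that do not move let the fingers close, or fill a call up. It gives the time, the measured TCP pose, the force and the opening at its end, in the units of the state.
- readout.read_state(): the state, without advancing time (a new reading comes with each control period).
- capture(name): name is "side" or "top"; returns the picture (480x640x3 uint8, blue, green, red); there is no depth.
- camera_model(name): a dict with "camera_matrix" (3x3 intrinsics, pixels), "pose" (4x4, takes a point from camera to world coordinates). Camera axes: x right, y up, looking along -z (the intrinsics and any distortion apply to the point x, -y, -z); pixel columns grow to the right and rows downward; lengths in m; the calibration is good to about 2 mm. A picture is of the moment at which its call begins. camera_model takes no time and is no camera call.
- bot.hand_in(): hands the job in, once; it reports no verdict.
Trained networks look in the newest picture that a camera, given by its name, has taken for a name from the list of things; names that differ only in an ending like _2 or _b are one class to them, and where a whole thing is asked for, a point or a joint stands for the part that bears it (a point fixed in the world has none). Each returns a list of dicts, best first, with "p" (0 to 1); they miss things now and then, are a little off and sometimes report something else, mostly with a low value. They report only what shows in the picture. A call takes as long as a camera call.
- spot_in(camera, thing): "location" ([x, y, z] in m, in world coordinates, good to about 4 mm: the middle of the surface that is visible of it).
- regions_of(camera, thing): "mask" (480x640 bool, what is visible of it).
The state is a dict: "time_s": time; "joint_positions": joint angles; "qvel": joint speeds; "tau": joint torques, N m; "position": TCP position; "tcp_rot": TCP orientation; "force": force on the tool from outside, world axes, zero at the start; "moment": the same for the moment, N m; "opening": opening from 0.0 (shut) to 1.0 (fully open).
Only numpy, scipy, OpenCV 4.12 (cv2) and the standard library are available. Lean on these libraries where they do the work, as an engineer would, in place of code of your own. Each camera call takes 0.05 s, during which the arm holds its last target. There are 200 camera calls.

TASK

The rotary vial mixer still stands in its shipping carton: first swing both carton flaps well outward, clearly past upright, so that the mixer is exposed. Then take the disc by its bar grip, turn it by hand to feel where the balance weight sealed inside it lies, and turn the disc until that heavy side is at the lowest point of the slope. Finish while still gripping the bar and holding the disc still in that position, with both flaps still open and the other things on the bench left where they stand.

Things in the scene. Friction and masses are not known exactly. Their poses are not given: they have to be found in the camera images.
- carton: Open-topped cardboard carton, 240x240 mm, walls 150 mm high, 4 mm thick (front wall cut down to 110 mm in its middle), fixed to the bench; a small rotary vial mixer is fixed inside. Origin: centre of its underside; x points from its cut-down front (robot side) to its back, y to its left, z up; turned by up to 0.25 rad. Gripped from above-front: the disc's axis leans 35 degrees from vertical towards the front.
- flap_left (a joint): Hinge of the left cardboard flap (carton +y side), rad. Flap 228x85x4 mm; hinge along the carton's x at y = +118 mm, 151 mm above the bench. 0 = shut flat over the carton (the two short flaps leave a gap), 1.57 = straight up, 2.5 = stop, leaning outward. Starts half open (1.0 to 1.35), stays where it is left (friction 0.04 N m).
- flap_right (a joint): The same for the right flap, hinge at y = -118 mm in the carton's frame; also 0 = shut, 1.57 = straight up, 2.5 = leaning outward at the stop.
- flap_left_edge (a point): Middle of the free edge of the left flap.
- flap_right_edge (a point): Middle of the free edge of the right flap.
- disc (a joint): Angle of the mixer's disc, rad, anticlockwise positive as seen from the robot looking at its face; at 0 the bar points straight up and down the slope. Tells nothing of the heavy side. Turns more than a full turn either way. Friction of about 0.18 N m, alike both ways, keeps it where it is left; the sealed weight adds or takes up to 0.15 N m (most when level with the axis, none when lowest or highest).
- disc_face (a point): Centre of the case's sloping face under the disc, at (30, 0, 92) mm in the carton's frame; fixed; z = the disc's axis, (-0.574, 0, 0.819) in the carton's frame, up and towards the robot; x = straight up the slope. The disc is grey, 124 mm across, 24 mm thick, with 8 evenly spaced flat vial seats 1 mm high. A 0.65 kg weight is sealed inside it 41 mm off the axis; nothing outside shows where, it differs each time.
- bar_grip (a point): Where to grip: on the disc's axis in its straight white bar grip, 53 mm from the case's face, 11 mm below the bar's top, 29 mm above the disc's face. The bar is 46 mm long, 14 mm thick, stands 40 mm above the disc's face on a round hub 54 mm across and 3 mm high, its top just below the carton's rim. z = the disc's axis, outward; x lies along the bar; it turns with the disc.
- bar_end (a point): Top of one end of the bar, 21 mm off the axis.
- low_point (a point): Fixed point in the carton's frame: where the middle of the sealed weight lies when the heavy side is lowest, i.e. 41 mm from the disc's axis straight down the slope, half-way through the disc's thickness.
- bottle_2: Small white capped bottle with a band, 38 mm across, 68 mm tall, loose, stands beside the carton on its right. Leave alone. Origin: centre of its underside.
- cups_1: Stack of small clear dose pots, 46 mm across, 50 mm tall, loose, stands beside the carton on its left. Leave alone. Origin: centre of its underside.
- tape_roll: Roll of clear tape lying flat, 53 mm across, 18 mm high, loose, beside the carton on its right. Leave alone. Origin: centre of its underside.
- dose_dish_5: Clear measuring cup, 62 mm across, 61 mm tall, loose, stands beside the carton on its left, towards the back. Leave alone. Origin: centre of its underside.
- vial_5: White capped vial, 39 mm across, 64 mm tall, loose, stands beside the carton on its left, towards the front. Leave alone. Origin: centre of its underside.
- tablet_cutter: Flat tablet cutter, 100x47x21 mm, loose, lies close behind the carton. Leave alone. Origin: centre of its underside.

How it is judged:
By the outcome, as a careful person would: the job done as asked, in the order asked, and still so for the second after the job is handed in, while the arm keeps its last pose, push and grip.
It also fails if it takes over 72 s, if anything falls off the work surface, if the arm or the gripper's body presses on something with over 40 N, if the wrist force passes 120 N, or if a joint passes its speed limit or range.

## Working session

There is one attempt and no reset: what is moved stays moved. The work goes in short steps, Python scripts to look and compute and a tool call to move; the robot and the scene stay as the last step left them, time stands still between calls to the robot, and variables do not carry over. Pictures are saved under pics/ and viewed, about 8 in all and at most 12, crops included, and the job is handed in when it is done.

Besides the shell and the picture viewer there is one more tool, called after "Emit:" as name([rows], argument=value, ...), one row to a line, values as JSON. send_rows: Moves the arm, as the interface text tells. Its arguments: {"type":"object","properties":{"moves":{"type":"array","items":{"type":"array","items":{"type":"array","items":{"type":"number"}}}}},"required":["moves"]}

```bash
mkdir -p pics; ls
python3 - <<'E'
from rig import readout, capture, camera_model, bot, spot_in, regions_of
import cv2, numpy as np
s=readout.read_state(); print({k:np.round(v,3).tolist() for k,v in s.items()})
for c in ("side","top"):
    cv2.imwrite(f"pics/{c}0.png",capture(c)); m=camera_model(c); print(c,np.round(m["camera_matrix"],1).tolist(),np.round(m["pose"],4).tolist(),[k for k in m])
for t in ("carton","flap_left_edge","flap_right_edge","bar_grip","disc","bottle_2","cups_1","tape_roll","dose_dish_5","vial_5","tablet_cutter"):
    for c in ("side","top"):
        print(t,c,[(np.round(d["location"],3).tolist(),round(d["p"],2)) for d in spot_in(c,t)[:3]])
E
```

```text
pics
{'time_s': 0.0, 'joint_positions': [60.992, 30.278, 82.155, -0.001, 67.688, -10.228], 'qvel': [-0.037, -0.123, 0.133, -0.084, 0.036, -0.017], 'tau': [-0.001, -44.004, -17.66, 0.063, 0.058, -0.0], 'position': [0.201, 0.591, 0.222], 'tcp_rot': [[-0.947, 0.322, -0.001], [0.322, 0.947, -0.002], [0.0, -0.002, -1.0]], 'force': [-0.938, 0.349, -0.89], 'moment': [0.009, -0.046, -0.001], 'opening': 0.997}
side [[438.3, 0.0, 317.8], [0.0, 438.3, 242.3], [0.0, 0.0, 1.0]] [[-0.1422, 0.7142, -0.6853, -0.0363], [-0.9898, -0.0981, 0.1032, 0.0819], [0.0065, 0.693, 0.7209, 0.7768], [0.0, 0.0, 0.0, 1.0]] ['camera_matrix', 'pose']
top [[537.7, 0.0, 331.8], [0.0, 537.7, 240.3], [0.0, 0.0, 1.0]] [[0.0016, 0.994, -0.1095, 0.4683], [-1.0, 0.0018, 0.0018, -0.0311], [0.002, 0.1094, 0.994, 1.297], [0.0, 0.0, 0.0, 1.0]] ['camera_matrix', 'pose']
carton side [([0.54, -0.078, 0.09], 0.55)]
carton top [([0.555, -0.083, 0.102], 0.68)]
flap_left_edge side []
flap_left_edge top [([0.581, 0.017, 0.198], 0.58)]
flap_right_edge side [([0.505, -0.176, 0.206], 0.91)]
flap_right_edge top [([0.526, -0.18, 0.206], 0.64
[... 191 characters left out ...]
de [([0.456, -0.236, 0.045], 0.84), ([0.54, -0.077, 0.092], 0.3)]
bottle_2 top [([0.468, -0.238, 0.066], 0.78)]
cups_1 side [([0.605, 0.079, 0.03], 0.58), ([0.572, -0.083, 0.118], 0.54)]
cups_1 top [([0.603, 0.083, 0.031], 0.82)]
tape_roll side [([0.552, -0.268, 0.019], 0.68)]
tape_roll top [([0.563, -0.27, 0.016], 0.85), ([0.58, 0.017, 0.202], 0.74)]
dose_dish_5 side [([0.68, 0.065, 0.041], 0.76)]
dose_dish_5 top [([0.671, 0.066, 0.022], 0.6)]
vial_5 side [([0.518, 0.109, 0.055], 0.64), ([0.679, 0.065, 0.04], 0.54)]
vial_5 top [([0.532, 0.104, 0.065], 0.71), ([0.602, 0.083, 0.031], 0.62)]
tablet_cutter side []
tablet_cutter top [([0.731, -0.134, 0.019], 0.57), ([0.583, -0.084, 0.12], 0.55)]
```

View pics/side0.png

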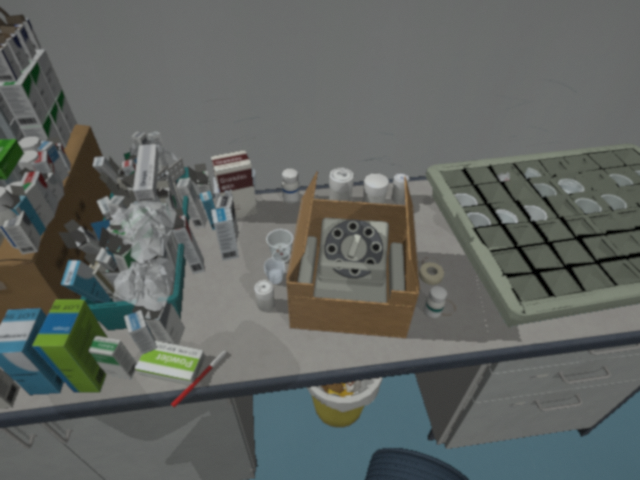

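View pics/top0.png

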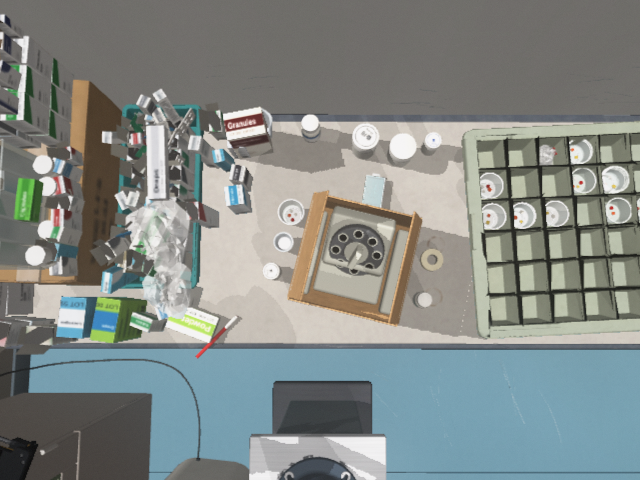

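Side view: carton at about cols 290–415, rows 175–335, both flaps about upright, bar near (355,250). Top view: carton at cols 290–420, rows 193–325, bar near (355,257), yaw about -0.2. I'll enlarge the carton to fit its pose.

Run:
```python
import cv2, numpy as np
a=cv2.imread("pics/top0.png")[180:335,275:445]; b=cv2.imread("pics/side0.png")[165:340,275:435]
a=cv2.resize(a,(0,0),fx=2.35*1,fy=2.35,interpolation=cv2.INTER_CUBIC); b=cv2.resize(b,(0,0),fx=2.35,fy=2.35,interpolation=cv2.INTER_CUBIC)
h=max(a.shape[0],b.shape[0]); f=lambda i:cv2.copyMakeBorder(i,0,h-i.shape[0],0,0,cv2.BORDER_CONSTANT)
o=np.hstack([f(a),f(b)]);print(o.shape); cv2.imwrite("pics/crop0.png",o)
```

```text
(411, 776, 3)
```

View pics/crop0.png

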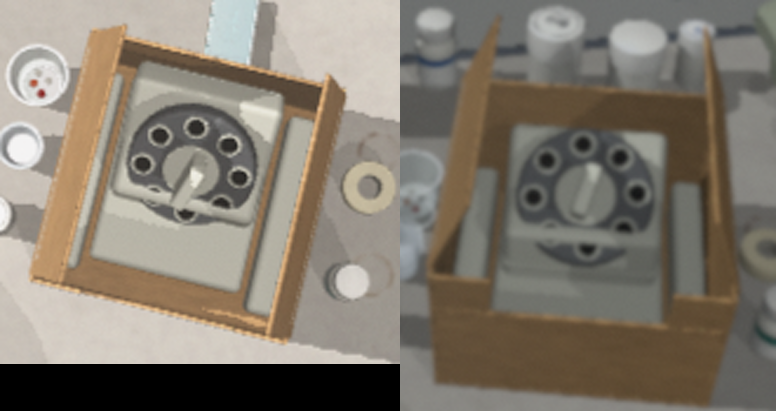

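The crop shows both flaps leaning inward, with free edges at the inner lines. The bar points up the slope and a little to the right. I'll fit the carton pose, flap angles and disc angle to corner pixels, then overlay the result.

```bash
cat > h.py <<'E'
import numpy as np, cv2
from scipy.spatial.transform import Rotation as R
from scipy.optimize import least_squares
from rig import readout, capture, camera_model, bot, spot_in, regions_of
def proj(c,P):
    m=camera_model(c); T=np.array(m["pose"]); K=np.array(m["camera_matrix"])
    q=(np.atleast_2d(P)-T[:3,3])@T[:3,:3]; q=q*[1,-1,-1]; q=q@K.T
    return q[:,:2]/q[:,2:]
def car(p):  # carton pose x,y,yaw -> R,t
    return R.from_euler('z',p[2]).as_matrix(), np.array([p[0],p[1],0])
def flap(side,a,x,w=.085): # carton-frame point on flap at width w
    s=1 if side=='L' else -1
    return np.array([x,s*(.118-w*np.cos(a)),.151+w*np.sin(a)])
A=np.array([-np.sin(np.radians(35)),0,np.cos(np.radians(35))]); U=np.array([np.cos(np.radians(35)),0,np.sin(np.radians(35))]); V=np.cross(A,U)
F=np.array([.03,0,.092])
def dp(r,th,h): return F+A*h+r*(np.cos(th)*U+np.sin(th)*V)  # +th anticlockwise seen from outside
E
cat > fit.py <<'E'
from h import *
t=lambda u,v:np.array([u/2.35+275,v/2.35+180]); s=lambda u,v:np.array([(u-400)/2.35+275,v/2.35+165])
def obs(p):
    aL,aR,d=p[3:6]
    return [('top',(-.118,.12,.151),t(33,279)),('top',(.118,.12,.151),t(92,30)),('top',(.118,-.12,.151),t(344,92)),('top',(-.118,-.12,.151),t(286,341)),
     ('top',flap('L',aL,.114),t(125,27)),('top',flap('R',aR,.114),t(327,75)),
     ('side',(-.12,.12,.15),s(432,277)),('side',(-.12,-.12,.15),s(737,300)),('side',(-.12,.12,0),s(437,383)),('side',(-.12,-.12,0),s(712,403)),
     ('side',flap('L',aL,.114),s(499,18)),('side',flap('R',aR,.114),s(707,32)),
     ('side',dp(.023,d,.076),s(593,167)),('side',dp(.023,d+np.pi,.076),s(580,205)),('top',dp(.023,d,.076),t(197,172)),('top',dp(.023,d+np.pi,.076),t(183,200))]
def res(p):
    Rm,c=car(p); return np.concatenate([proj(k,Rm@np.array(q)+c)[0]-o for k,q,o in obs(p)])
r=least_squares(res,[.56,-.083,-.22,1.2,1.2,-.2],loss='soft_l1')
print(np.round(r.x,4)); print(np.round(res(r.x).reshape(-1,2),1).tolist())
np.save('p.npy',r.x); p=r.x; Rm,c=car(p)
for k in ('top','side'):
    im=cv2.resize(cv2.imread(f'pics/{k}0.png'),(0,0),fx=3,fy=3)
    def L(P,col,cl=False):
        q=np.array([proj(k,Rm@np.array(x)+c)[0] for x in P]); cv2.polylines(im,[((q+.5)*3).astype(int)],cl,col,1,cv2.LINE_AA)
    for z in (0,.15): L([(-.12,.12,z),(.12,.12,z),(.12,-.12,z),(-.12,-.12,z)],(255,0,0),True)
    for sd,a in (('L',p[3]),('R',p[4])): L([flap(sd,a,-.114,0),flap(sd,a,-.114),flap(sd,a,.114),flap(sd,a,.114,0)],(0,255,0),True)
    for rr,hh in ((.062,.024),(.027,.027)): L([dp(rr,x,hh) for x in np.linspace(0,6.28,40)],(0,0,255))
    L([dp(.023,p[5],.064),dp(.023,p[5]+np.pi,.064)],(255,0,255))
    cv2.imwrite(f'pics/o_{k}.png',im[165*3:345*3,280*3:430*3])
a,b=[cv2.imread(f'pics/o_{k}.png') for k in('top','side')]; cv2.imwrite('pics/ov.png',cv2.resize(np.hstack([a,b]),(800,480)))
g=Rm@dp(0,0,.053)+c; print('grip',g)
E
python3 fit.py
```

```text
[ 0.5557 -0.083  -0.2341  1.1884  1.257  -0.1973]
[[-1.8, 0.5], [-0.5, -0.2], [0.5, -0.9], [1.0, 0.9], [-0.0, -0.9], [0.3, -1.1], [-1.2, -0.5], [1.9, -0.1], [-0.2, -0.1], [-0.3, 1.0], [0.7, -2.3], [-0.4, -3.7], [1.2, -3.7], [0.7, 2.4], [-0.7, 2.9], [-3.4, 7.6]]
grip [ 0.55527884 -0.08289707  0.13541506]
```

View pics/ov.png

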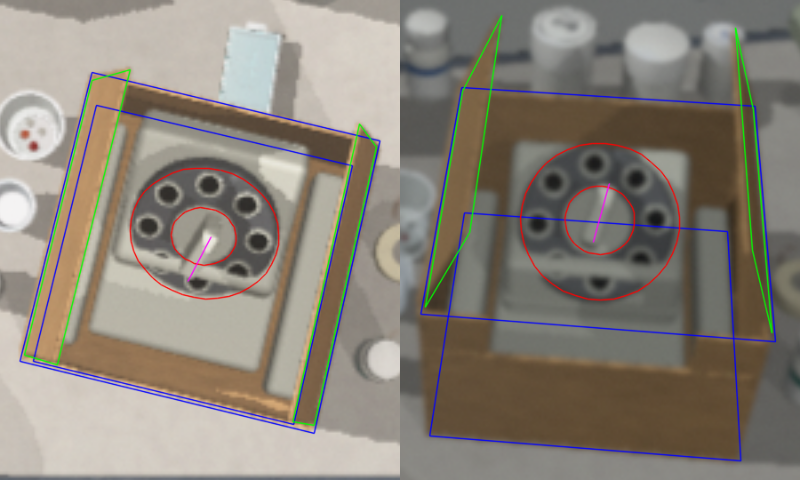

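Run:
```python
from h import *
p=np.load('p.npy');Rm,c=car(p)
def tri(o):
    f=lambda X:np.concatenate([proj(k,X)[0]-q for k,q in o])
    r=least_squares(f,[.57,-.08,.12]); return np.round(r.x,4),np.round(Rm.T@(r.x-c),4),np.round(r.fun,1)
t=lambda u,v:np.array([u/2.35+275,v/2.35+180]); s=lambda u,v:np.array([(u-400)/2.35+275,v/2.35+165])
print('hub',tri([('top',t(190,170)),('side',s(586,192))]), 'model',dp(0,0,.027))
print('bar up end',tri([('top',t(198,172)),('side',s(593,168))]))
print('backseat',tri([('top',t(196,127)),('side',s(583,143))]))
print('seat left',tri([('top',t(142,163)),('side',s(532,196))]))
print('seat right',tri([('top',t(240,177)),('side',s(638,192))]))
print('backwall L',tri([('top',t(126,38)),('side',s(473,83))]),'backwall R',tri([('top',t(326,80)),('side',s(706,98))]))
for k in('top','side'):
    cv2.imwrite(f'pics/m_{k}.png',capture(k))
    for n in('disc','bar_grip'):
        for d in regions_of(k,n)[:1]:
            v,u=np.nonzero(d['mask']); print(k,n,d['p'],u.mean(),v.mean(),u.min(),u.max(),v.min(),v.max(),len(u))
```

```text
hub (array([ 0.572 , -0.0863,  0.1129]), array([0.0166, 0.0006, 0.1129]), array([-0., -0.,  0.,  0.])) model [0.01451344 0.         0.11411711]
bar up end (array([ 0.5675, -0.0906,  0.1469]), array([ 0.0133, -0.0046,  0.1469]), array([-0.7, -0.2,  0.7,  0. ]))
backseat (array([ 0.61  , -0.0903,  0.1362]), array([0.0546, 0.0055, 0.1362]), array([-0.3, -0.1,  0.3,  0. ]))
seat left (array([ 0.5793, -0.0402,  0.1065]), array([0.0131, 0.0471, 0.1065]), array([-0.5, -0.1,  0.5,  0. ]))
seat right (array([ 0.5656, -0.1326,  0.1128]), array([ 0.0212, -0.046 ,  0.1128]), array([-0.3, -0.1,  0.3,  0. ]))
backwall L (array([ 0.6942, -0.0138,  0.143 ]), array([0.1187, 0.0994, 0.143 ]), array([-5.6, -1. ,  5.8,  0.3])) backwall R (array([ 0.6533, -0.2136,  0.1374]), array([ 0.1253, -0.1044,  0.1374]), array([ 0.8,  0.3, -0.9, -0.1]))
top disc 0.77 356.46685878962535 247.79827089337175 329 383 224 275 2082
top bar_grip 0.59 356.5540733682706 247.793711291091 329 383 223 275 2099
side disc 0.95 353.2863562091503 246.10334967320262 323 383 219 278 2448
side bar_grip 0.79 353.3130898645876 246.23389413212968 324 383 220 278 2437
```

The triangulated hub (16.6, 0.6, 113 mm in the carton frame) agrees with the model, so the carton pose is good to about 2 mm and the disc angle is about -13°. Next comes a planner helper that prints rows, then the approach.

```bash
cat >> h.py <<'E'
P=[.5562,-.0832,-.2341]; Rc,tc=car(P)
def W(q): return Rc@np.array(q)+tc          # carton -> world
def toolR(psi,tilt): # tool z = -axis (tilt deg from vertical), jaws at angle psi deg from up-slope, anticlockwise seen from outside; world
    t=np.radians(tilt); a=np.array([-np.sin(t),0,np.cos(t)]);u=np.array([np.cos(t),0,np.sin(t)]);v=np.cross(a,u)
    y=np.cos(np.radians(psi))*u+np.sin(np.radians(psi))*v
    return Rc@np.column_stack([np.cross(y,-a),y,-a])
def plan(wps,grip,start=None):
    """wps: (world pos, R or None, n rows). prints calls of 5 rows"""
    s=readout.read_state() if start is None else start
    p=np.array(s["position"]);r=R.from_matrix(s["tcp_rot"]);rows=[]
    for q,Rt,n in wps:
        r1=r if Rt is None else R.from_matrix(Rt); rv=(r.inv()*r1).as_rotvec(); p0,r0=p,r
        for i in range(1,n+1):
            tp=p0+(np.array(q)-p0)*i/n; tr=r0*R.from_rotvec(rv*i/n)
            a=np.round((r.inv()*tr).as_rotvec(degrees=True),2); b=np.round(r.inv().apply(tp-p)*100,2)
            rows.append([*(a+0).tolist(),*(b+0).tolist(),grip]); p=p+r.apply(b/100); r=r*R.from_rotvec(a,degrees=True)
            assert np.linalg.norm(b)<=5.01 and np.linalg.norm(a)<=8.6,(a,b)
    while len(rows)%5: rows.append([0]*6+[grip])
    for i in range(0,len(rows),5): print([[x if x else 0 for x in w] for w in rows[i:i+5]])
E
python3 - <<'E'
from h import *
Rd=toolR(90,0); s=readout.read_state()
plan([(s["position"]+np.array([.02,-.04,.17]),None,4),(W((0,0,.39)),Rd,16)],-1)
E
```

```text
[[0, 0, 0, -0.8, -0.79, -4.25, -1], [0, 0, 0, -0.79, -0.78, -4.25, -1], [0, 0, 0, -0.8, -0.79, -4.25, -1], [0, 0, 0, -0.79, -0.78, -4.25, -1], [0, 0, -0.34, -3.26, -3.08, 0.02, -1]]
[[0, 0, -0.33, -3.24, -3.11, 0.01, -1], [0, 0, -0.34, -3.23, -3.12, 0.02, -1], [0, 0, -0.33, -3.2, -3.14, 0.01, -1], [0, 0, -0.34, -3.19, -3.15, 0.02, -1], [0, 0, -0.33, -3.17, -3.18, 0.02, -1]]
[[0, 0, -0.34, -3.15, -3.2, 0.01, -1], [0, 0, -0.33, -3.13, -3.21, 0.02, -1], [0, 0, -0.34, -3.11, -3.23, 0.01, -1], [0, 0, -0.33, -3.09, -3.25, 0.02, -1], [0, 0, -0.34, -3.08, -3.27, 0.02, -1]]
[[0, 0, -0.34, -3.05, -3.29, 0.01, -1], [0, 0, -0.33, -3.04, -3.3, 0.02, -1], [0, 0, -0.34, -3.01, -3.32, 0.01, -1], [0, 0, -0.33, -3.0, -3.34, 0.02, -1], [0, 0, -0.34, -2.98, -3.36, 0.02, -1]]
```

Emit:
send_rows([
  [[0,0,0,-0.8,-0.8,-4.25,-1],[0,0,0,-0.8,-0.8,-4.25,-1],[0,0,0,-0.8,-0.8,-4.25,-1],[0,0,0,-0.8,-0.8,-4.25,-1],[0,0,-0.34,-3.2,-3.1,0,-1]],
])

```text
time_s: 2.0
position: [0.2428, 0.5158, 0.3997]
tcp_rot: [[-0.95, 0.313, 0.009], [0.313, 0.95, 0.014], [-0.004, 0.016, -1.0]]
force: [1.5, -1.1, -0.8]
opening: 0.624
```

Emit:
send_rows([
  [[0,0,-0.34,-3.2,-3.1,0,-1],[0,0,-0.34,-3.2,-3.1,0,-1],[0,0,-0.34,-3.2,-3.1,0,-1],[0,0,-0.34,-3.2,-3.1,0,-1],[0,0,-0.34,-3.2,-3.2,0,-1]],
])

```text
time_s: 2.5
position: [0.3467, 0.3125, 0.3928]
tcp_rot: [[-0.958, 0.287, 0.001], [0.287, 0.958, 0.0], [-0.001, 0.001, -1.0]]
force: [1.1, 0.5, -0.7]
opening: 0.172
```

Emit:
send_rows([
  [[0,0,-0.34,-3.1,-3.2,0,-1],[0,0,-0.34,-3.1,-3.2,0,-1],[0,0,-0.34,-3.1,-3.2,0,-1],[0,0,-0.34,-3.1,-3.2,0,-1],[0,0,-0.34,-3.1,-3.2,0,-1]],
])

```text
time_s: 3.0
position: [0.4514, 0.1157, 0.3928]
tcp_rot: [[-0.966, 0.259, 0.001], [0.259, 0.966, 0.0], [-0.001, 0.0, -1.0]]
force: [1.0, 0.0, 0.8]
opening: 0.009
```

Emit:
send_rows([
  [[0,0,-0.34,-3.0,-3.3,0,-1],[0,0,-0.34,-3.0,-3.3,0,-1],[0,0,-0.34,-3.0,-3.3,0,-1],[0,0,-0.34,-3.0,-3.3,0,-1],[0,0,-0.34,-3.0,-3.3,0,-1]],
])

```text
time_s: 3.5
position: [0.5558, -0.0813, 0.3927]
tcp_rot: [[-0.973, 0.231, 0.0], [0.231, 0.973, 0.0], [-0.0, 0.0, -1.0]]
force: [1.3, 0.5, -1.0]
opening: 0.004
```

Run:
```python
from h import *
s=readout.read_state(); print(s["time_s"],np.round(Rc.T@(np.array(s["position"])-tc),4),np.round(s["joint_positions"],1),s["opening"],np.round(s["moment"],3),np.round(s["force"],2))
Rd=toolR(90,0)
plan([(W((0,0,.30)),Rd,2),(W((0,0,.185)),Rd,3),(W((0,.06,.185)),Rd,2),(W((0,.138,.185)),Rd,6),(W((0,.138,.185)),Rd,2)],-1)
```

```text
3.5 [-0.0008  0.0017  0.3927] [-19.7  16.5  77.3   0.   86.2 -96.4] 0.004412906200801377 [-0.025  0.012 -0.014] [ 1.35  0.5  -1.03]
[[0.01, 0.01, 0.03, -0.04, -0.09, 4.63, -1], [0, 0, 0.04, -0.04, -0.09, 4.64, -1], [0, 0, 0, 0, 0, 3.83, -1], [0, 0, 0, 0, 0, 3.83, -1], [0, 0, 0, 0, 0, 3.84, -1]]
[[0, 0, 0, 0, 3.0, 0, -1], [0, 0, 0, 0, 3.0, 0, -1], [0, 0, 0, 0, 1.3, 0, -1], [0, 0, 0, 0, 1.3, 0, -1], [0, 0, 0, 0, 1.3, 0, -1]]
[[0, 0, 0, 0, 1.3, 0, -1], [0, 0, 0, 0, 1.3, 0, -1], [0, 0, 0, 0, 1.3, 0, -1], [0, 0, 0, 0, 0, 0, -1], [0, 0, 0, 0, 0, 0, -1]]
```

Emit:
send_rows([
  [[0,0,0,0,-0.1,4.6,-1],[0,0,0,0,-0.1,4.6,-1],[0,0,0,0,0,3.8,-1],[0,0,0,0,0,3.8,-1],[0,0,0,0,0,3.8,-1]],
])

```text
time_s: 4.0
position: [0.5549, -0.0816, 0.1853]
tcp_rot: [[-0.973, 0.231, 0.001], [0.231, 0.973, -0.0], [-0.001, -0.0, -1.0]]
force: [0.4, 0.1, 0.0]
opening: 0.006
```

Emit:
send_rows([
  [[0,0,0,0,3.0,0,-1],[0,0,0,0,3.0,0,-1],[0,0,0,0,1.3,0,-1],[0,0,0,0,1.3,0,-1],[0,0,0,0,1.3,0,-1]],
])

```text
time_s: 4.5
position: [0.5782, 0.015, 0.1871]
tcp_rot: [[-0.973, 0.231, 0.001], [0.231, 0.973, -0.001], [-0.001, -0.0, -1.0]]
force: [0.3, -0.8, 0.8]
opening: 0.003
```

Emit:
send_rows([
  [[0,0,0,0,1.3,0,-1],[0,0,0,0,1.3,0,-1],[0,0,0,0,1.3,0,-1],[0,0,0,0,0,0,-1],[0,0,0,0,0,0,-1]],
])

```text
time_s: 5.0
position: [0.5867, 0.0532, 0.1865]
tcp_rot: [[-0.973, 0.23, -0.0], [0.23, 0.973, 0.0], [0.0, 0.0, -1.0]]
force: [0.4, -0.0, 0.1]
opening: 0.006
```

Run:
```python
from h import *
s=readout.read_state(); print(s["time_s"],np.round(Rc.T@(np.array(s["position"])-tc),4),np.round(s["force"],2))
cv2.imwrite('pics/t1.png',capture('top'));cv2.imwrite('pics/s1.png',capture('side'))
for k in('top','side'):
    for n in ('flap_left_edge','flap_right_edge'): print(k,n,[(np.round(Rc.T@(np.array(d["location"])-tc),3).tolist(),round(d["p"],2)) for d in spot_in(k,n)[:2]])
a=cv2.imread('pics/t1.png')[170:345,260:440];b=cv2.imread('pics/s1.png')[150:325,260:440]
cv2.imwrite('pics/c1.png',cv2.resize(np.hstack([a,b]),(792,385),interpolation=cv2.INTER_CUBIC))
```

```text
5.0 [-0.0019  0.1398  0.1865] [ 0.35 -0.    0.05]
top flap_left_edge [([-0.043, 0.144, 0.19], 0.75)]
top flap_right_edge [([-0.005, -0.102, 0.205], 0.64)]
side flap_left_edge [([-0.052, 0.152, 0.185], 0.81), ([-0.015, 0.01, 0.096], 0.62)]
side flap_right_edge [([-0.025, -0.101, 0.205], 0.73)]
```

View pics/c1.png

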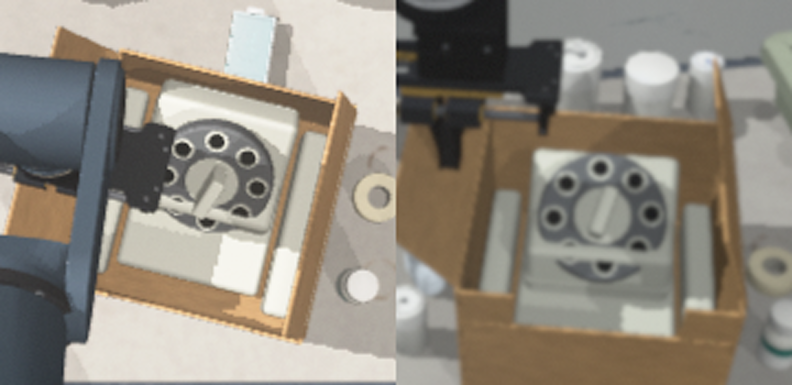

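Left flap now leans outward (about 2.3 rad by the detections; brown panel at crop left). Now the right one, the same way.

Emit:
send_rows([
  [[0,0,0,0,-4.0,-0.1,-1],[0,0,0,0,-4.0,0,-1],[0,0,0,0,-4.0,0,-1],[0,0,0,0,-4.0,0,-1],[0,0,0,-0.2,-4.0,0.2,-1]],
])

```text
time_s: 5.8
position: [0.542, -0.144, 0.1859]
tcp_rot: [[-0.973, 0.231, 0.001], [0.231, 0.973, -0.0], [-0.001, -0.0, -1.0]]
force: [0.7, -0.4, -1.0]
opening: 0.006
```

Emit:
send_rows([
  [[0,0,0,0,-1.3,0,-1],[0,0,0,0,-1.3,0,-1],[0,0,0,0,-1.3,0,-1],[0,0,0,0,-1.3,0,-1],[0,0,0,0,-1.3,0,-1]],
])

```text
time_s: 6.3
position: [0.5273, -0.2052, 0.1854]
tcp_rot: [[-0.973, 0.23, -0.0], [0.23, 0.973, 0.001], [0.001, 0.001, -1.0]]
force: [-0.3, 2.0, -0.0]
opening: 0.004
```

Emit:
send_rows([
  [[0,0,0,0,-1.3,0,-1],[0,0,0,0,0,0,-1],[0,0,0,0,1.5,0,1],[0,0,0,0,3.0,-4,1],[0,0,0,0,3.0,-4,1]],
])

```text
time_s: 6.8
position: [0.541, -0.143, 0.265]
tcp_rot: [[-0.973, 0.231, -0.004], [0.231, 0.973, 0.002], [0.004, 0.002, -1.0]]
force: [0.7, -1.0, -0.1]
opening: 0.201
```

Run:
```python
from h import *
s=readout.read_state(); print(s["time_s"],np.round(Rc.T@(np.array(s["position"])-tc),4),np.round(s["force"],2),np.round(s["joint_positions"],1))
for k in('top','side'):
    cv2.imwrite(f'pics/{k}2.png',capture(k))
    for n in ('flap_left_edge','flap_right_edge'): print(k,n,[(np.round(Rc.T@(np.array(d["location"])-tc),3).tolist(),round(d["p"],2)) for d in spot_in(k,n)[:2]])
d=-13
Rg=toolR(90+d,35)
pre=W(dp(0,0,.034+.13)); 
plan([(W((-.06,0,.33)),toolR(90,0),3),(pre,Rg,7)],1)
print('desc',[np.round(W(dp(0,0,x)),4).tolist() for x in (.164,.034)])
```

```text
6.8 [-0.0009 -0.0617  0.265 ] [ 0.71 -1.03 -0.1 ] [ -26.3   22.5   88.5    0.    69.3 -102.9]
top flap_left_edge [([0.003, 0.151, 0.187], 0.69)]
top flap_right_edge [([-0.057, -0.132, 0.174], 0.7)]
side flap_left_edge []
side flap_right_edge [([-0.02, -0.148, 0.183], 0.89)]
[[0.01, -0.04, 0.04, 1.98, 2.1, -2.18, 1], [0, -0.05, 0.04, 1.98, 2.11, -2.18, 1], [0.01, -0.04, 0.04, 1.98, 2.1, -2.18, 1], [-0.57, -4.98, 1.8, 0.06, 0, 1.48, 1], [-0.57, -4.98, 1.8, 0.18, -0.02, 1.47, 1]]
[[-0.56, -4.98, 1.8, 0.32, -0.04, 1.45, 1], [-0.57, -4.97, 1.79, 0.43, -0.07, 1.41, 1], [-0.57, -4.98, 1.8, 0.56, -0.09, 1.38, 1], [-0.57, -4.98, 1.8, 0.66, -0.13, 1.31, 1], [-0.56, -4.98, 1.8, 0.78, -0.17, 1.26, 1]]
desc [[0.4939, -0.0683, 0.2263], [0.5664, -0.0856, 0.1199]]
```

Emit:
send_rows([
  [[0,0,0,2.0,2.1,-2.2,1],[0,0,0,2.0,2.1,-2.2,1],[0,0,0,2.0,2.1,-2.2,1],[-0.57,-4.98,1.8,0.06,0,1.48,1],[-0.57,-4.98,1.8,0.18,-0.02,1.47,1]],
])

```text
time_s: 7.6
position: [0.4971, -0.0699, 0.3015]
tcp_rot: [[-0.941, 0.29, 0.176], [0.29, 0.957, -0.027], [-0.176, 0.026, -0.984]]
force: [-0.4, -0.3, -1.2]
opening: 0.92
```

Emit:
send_rows([
  [[-0.57,-4.98,1.8,0.32,-0.04,1.45,1],[-0.57,-4.98,1.8,0.43,-0.07,1.41,1],[-0.57,-4.98,1.8,0.56,-0.09,1.38,1],[-0.57,-4.98,1.8,0.66,-0.13,1.31,1],[-0.57,-4.98,1.8,0.78,-0.17,1.26,1]],
])

```text
time_s: 8.1
position: [0.4942, -0.0633, 0.2326]
tcp_rot: [[-0.756, 0.385, 0.529], [0.394, 0.913, -0.101], [-0.522, 0.132, -0.843]]
force: [0.2, 0.5, -0.6]
opening: 0.998
```

Emit:
send_rows([
  [[0,0,0,0,0,0,1],[0,0,0,0,0,0,1],[0,0,0,0,0,0,1],[0,0,0,0,0,0,1],[0,0,0,0,0,0,1]],
])

```text
time_s: 8.6
position: [0.4989, -0.0644, 0.2367]
tcp_rot: [[-0.754, 0.381, 0.535], [0.391, 0.915, -0.102], [-0.528, 0.132, -0.839]]
force: [-0.1, 0.6, 0.2]
opening: 1.004
```

Run:
```python
from h import *
s=readout.read_state(); q=Rc.T@(np.array(s["position"])-tc)-F; print(s["time_s"],'h,u,v',np.round([q@A,q@U,q@V],4),np.round(s["force"],2),np.round(s["moment"],3),np.round(s["joint_positions"],1),s["opening"],np.round(s["tau"],2))
for k in('top','side'):
    cv2.imwrite(f'pics/{k}3.png',capture(k))
    for n in ('bar_grip','flap_right_edge'): print(k,n,[(np.round(Rc.T@(np.array(d["location"])-tc),3).tolist(),round(d["p"],2)) for d in spot_in(k,n)[:2]])
a=cv2.imread('pics/top3.png')[170:345,260:440];b=cv2.imread('pics/side3.png')[150:325,260:440]
cv2.imwrite('pics/c3.png',cv2.resize(np.hstack([a,b]),(792,385),interpolation=cv2.INTER_CUBIC))
plan([(W(dp(0,0,.034)),toolR(77,35),5)],1)
```

```text
8.6 h,u,v [0.1702 0.0092 0.005 ] [-0.08  0.63  0.18] [0.028 0.319 0.007] [ -24.9   11.8  122.9   30.7   15.1 -117.7] 1.004169852107113 [ -0.04 -23.47 -12.87   0.3   -1.42  -0.  ]
top bar_grip [([0.026, 0.003, 0.123], 0.78)]
top flap_right_edge [([-0.004, -0.146, 0.186], 0.7)]
side bar_grip [([-0.002, 0.01, 0.114], 0.98), ([-0.081, 0.18, 0.054], 0.45)]
side flap_right_edge [([-0.028, -0.151, 0.186], 0.94), ([0.002, 0.009, 0.107], 0.51)]
[[0.19, -0.47, 0.22, 0.03, -0.18, 2.72, 1], [0.2, -0.47, 0.23, 0.05, -0.18, 2.73, 1], [0.19, -0.48, 0.22, 0.07, -0.17, 2.73, 1], [0.19, -0.47, 0.22, 0.09, -0.15, 2.72, 1], [0.2, -0.47, 0.23, 0.12, -0.15, 2.73, 1]]
```

View pics/c3.png

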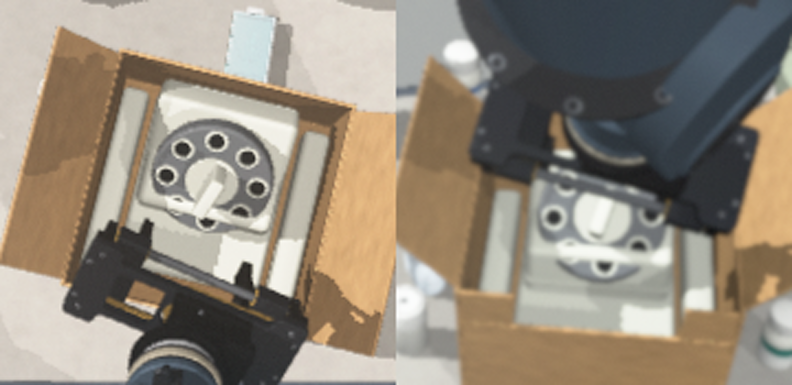

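Top and side crops: both flaps lean outward (detections give the flap middles at y ≈ ±150, z ≈ 186 mm, about 2.3 rad). The gripper straddles the bar line and the bar is at about -14°. The pose lagged near the wrist singularity, so I'll descend in two stages.

Emit:
send_rows([
  [[0.2,-0.5,0.2,0.04,-0.18,1.8,1],[0.2,-0.5,0.2,0.04,-0.18,1.8,1],[0.2,-0.5,0.2,0.06,-0.17,1.8,1],[0.2,-0.5,0.2,0.08,-0.17,1.8,1],[0.2,-0.5,0.2,0.1,-0.16,1.8,1]],
])

```text
time_s: 9.4
position: [0.5416, -0.0776, 0.1755]
tcp_rot: [[-0.732, 0.407, 0.546], [0.408, 0.904, -0.127], [-0.545, 0.13, -0.828]]
force: [0.6, 0.9, -0.3]
opening: 0.998
```

```bash
cat > st.py <<'E'
from h import *
def st():
    s=readout.read_state(); q=Rc.T@(np.array(s["position"])-tc)-F; T=Rc.T@np.array(s["tcp_rot"])
    print('t',round(s["time_s"],2),'h,u,v mm',np.round(np.array([q@A,q@U,q@V])*1000,1),'psi',round(np.degrees(np.arctan2(T[:,1]@V,T[:,1]@U)),2),'tilt err',np.round(np.degrees([T[:,2]@U,T[:,2]@V]),2),'F',np.round(s["force"],1),'Mz',round(float((Rc@A)@np.array(s["moment"])),3),'j',np.round(s["joint_positions"],1),'tau6',round(s["tau"][5],3),'op',round(s["opening"],3))
    return s
E
python3 - <<'E'
from st import *
st(); plan([(W(dp(0,0,.034)),toolR(77,35),5)],1)
E
```

```text
t 9.4 h,u,v mm [94.6 10.6  2.1] psi 76.91 tilt err [-0.91  0.18] F [ 0.6  0.9 -0.3] Mz -0.021 j [ -23.    23.   122.2   78.7    5.7 -163.6] tau6 -4.398 op 0.998
[[-0.01, -0.19, -0.02, 0.18, -0.09, 1.21, 1], [0, -0.18, -0.02, 0.18, -0.09, 1.22, 1], [-0.01, -0.19, -0.02, 0.18, -0.09, 1.21, 1], [0, -0.18, -0.02, 0.19, -0.08, 1.21, 1], [-0.01, -0.19, -0.01, 0.2, -0.09, 1.22, 1]]
```

The wrist is at its j6 limit (-163.6°), so this is the wrong half-turn for the grasp. I'll turn the tool 180° about its axis here, clear of the bar, so j6 has room for the disc sweep.

Emit:
send_rows([
  [[0,0,8,0,0,-0.2,1],[0,0,8,0,0,-0.2,1],[0,0,8,0,0,-0.2,1],[0,0,8,0,0,0,1],[0,0,8,0,0,0,1]],
])

```text
time_s: 9.9
position: [0.5388, -0.0769, 0.1816]
tcp_rot: [[-0.298, 0.782, 0.548], [0.894, 0.43, -0.127], [-0.335, 0.452, -0.827]]
force: [0.2, -0.2, -0.1]
opening: 1.001
```

Emit:
send_rows([
  [[0,0,8,0,0,0,1],[0,0,8,0,0,0,1],[0,0,8,0,0,0,1],[0,0,8,0,0,0,1],[0,0,8,0,0,0,1]],
])

```text
time_s: 10.4
position: [0.5389, -0.0769, 0.1815]
tcp_rot: [[0.274, 0.791, 0.548], [0.961, -0.245, -0.127], [0.034, 0.561, -0.827]]
force: [-0.5, -0.1, 0.3]
opening: 1.002
```

Run:
```python
from st import *
st(); plan([(W(dp(0,0,.1)),toolR(-103,35),15)],1)
```

```text
t 10.4 h,u,v mm [101.1  11.8   2.1] psi -3.15 tilt err [-0.8  0.2] F [-0.5 -0.1  0.3] Mz 0.06 j [-23.1  22.1 122.3  72.    5.9 -76.8] tau6 -0.874 op 1.002
[[-0.05, 0.04, 6.66, -0.02, -0.08, 0.01, 1], [-0.05, 0.04, 6.65, -0.03, -0.07, 0.01, 1], [-0.05, 0.04, 6.66, -0.03, -0.07, 0, 1], [-0.05, 0.04, 6.66, -0.05, -0.07, 0.01, 1], [-0.05, 0.04, 6.65, -0.05, -0.06, 0.01, 1]]
[[-0.04, 0.03, 6.66, -0.06, -0.06, 0.01, 1], [-0.05, 0.04, 6.66, -0.06, -0.04, 0.01, 1], [-0.05, 0.04, 6.65, -0.07, -0.04, 0, 1], [-0.05, 0.04, 6.66, -0.07, -0.04, 0.01, 1], [-0.05, 0.04, 6.66, -0.08, -0.02, 0.01, 1]]
[[-0.05, 0.04, 6.65, -0.08, -0.01, 0, 1], [-0.05, 0.04, 6.66, -0.08, -0.01, 0.01, 1], [-0.04, 0.04, 6.66, -0.07, 0.01, 0.01, 1], [-0.05, 0.04, 6.65, -0.08, 0.01, 0.01, 1], [-0.05, 0.04, 6.66, -0.08, 0.02, 0, 1]]
```

Emit:
send_rows([
  [[-0.05,0.04,6.66,-0.02,-0.08,0.01,1],[-0.05,0.04,6.65,-0.03,-0.07,0.01,1],[-0.05,0.04,6.66,-0.03,-0.07,0,1],[-0.05,0.04,6.66,-0.05,-0.07,0.01,1],[-0.05,0.04,6.65,-0.05,-0.06,0.01,1]],
])

```text
time_s: 10.9
position: [0.5357, -0.077, 0.179]
tcp_rot: [[0.66, 0.51, 0.552], [0.67, -0.731, -0.126], [0.339, 0.453, -0.824]]
force: [-0.1, -0.4, 0.1]
opening: 0.995
```

Emit:
send_rows([
  [[-0.04,0.03,6.66,-0.06,-0.06,0.01,1],[-0.05,0.04,6.66,-0.06,-0.04,0.01,1],[-0.05,0.04,6.65,-0.07,-0.04,0,1],[-0.05,0.04,6.66,-0.07,-0.04,0.01,1],[-0.05,0.04,6.66,-0.08,-0.02,0.01,1]],
])

```text
time_s: 11.4
position: [0.5326, -0.0769, 0.1764]
tcp_rot: [[0.829, 0.062, 0.556], [0.16, -0.979, -0.129], [0.536, 0.195, -0.821]]
force: [-0.1, -0.5, -0.3]
opening: 0.998
```

Emit:
send_rows([
  [[-0.05,0.04,6.65,-0.08,-0.01,0,1],[-0.05,0.04,6.66,-0.08,-0.01,0.01,1],[-0.04,0.04,6.66,-0.07,0.01,0.01,1],[-0.05,0.04,6.65,-0.08,0.01,0.01,1],[-0.05,0.04,6.66,-0.08,0.02,0,1]],
])

```text
time_s: 11.9
position: [0.5295, -0.0769, 0.1739]
tcp_rot: [[0.725, -0.405, 0.558], [-0.403, -0.905, -0.133], [0.559, -0.128, -0.819]]
force: [0.1, 0.1, -0.2]
opening: 1.003
```

Run:
```python
from st import *
st(); plan([(W(dp(0,0,.075)),toolR(-103,35),3),(W(dp(0,0,.034)),toolR(-103,35),7)],1)
```

```text
t 11.9 h,u,v mm [100.   -0.1  -0.1] psi -102.95 tilt err [-0.01 -0.01] F [ 0.1  0.1 -0.2] Mz -0.005 j [-23.7  22.9 124.5 109.1   6.2 -14.7] tau6 -0.518 op 1.003
[[0, 0, 0.02, 0, 0, 0.83, 1], [0.01, 0, 0.01, 0, -0.01, 0.84, 1], [0, 0, 0.02, 0, 0, 0.83, 1], [0, 0, 0, 0, 0, 0.59, 1], [0, 0, 0, 0, 0, 0.58, 1]]
[[0, 0, 0, 0, 0, 0.59, 1], [0, 0, 0, 0, 0, 0.58, 1], [0, 0, 0, 0, 0, 0.59, 1], [0, 0, 0, 0, 0, 0.59, 1], [0, 0, 0, 0, 0, 0.58, 1]]
```

Emit:
send_rows([
  [[0,0,0,0,0,0.8,1],[0,0,0,0,0,0.8,1],[0,0,0,0,0,0.8,1],[0,0,0,0,0,0.6,1],[0,0,0,0,0,0.6,1]],
])

```text
time_s: 12.4
position: [0.5498, -0.0818, 0.1441]
tcp_rot: [[0.727, -0.401, 0.558], [-0.399, -0.907, -0.133], [0.559, -0.126, -0.819]]
force: [0.0, -0.5, -0.7]
opening: 0.998
```

Emit:
send_rows([
  [[0,0,0,0,0,0.6,1],[0,0,0,0,0,0.6,1],[0,0,0,0,0,0.6,1],[0,0,0,0,0,0.6,1],[0,0,0,0,0,0.6,1]],
])

```text
time_s: 12.9
position: [0.5665, -0.0857, 0.1196]
tcp_rot: [[0.727, -0.401, 0.558], [-0.399, -0.907, -0.133], [0.559, -0.126, -0.819]]
force: [0.2, -0.0, -0.1]
opening: 1.002
```

Run:
```python
from st import *
st()
a=capture('top')[170:345,260:440];b=capture('side')[150:325,260:440]
cv2.imwrite('pics/c4.png',cv2.resize(np.hstack([a,b]),(792,385),interpolation=cv2.INTER_CUBIC))
```

```text
t 12.9 h,u,v mm [33.7 -0.1 -0. ] psi -102.67 tilt err [-0.02  0.  ] F [ 0.2 -0.  -0.1] Mz 0.054 j [-22.7  32.2 121.7 148.1  10.  -53.4] tau6 0.197 op 1.002
```

View pics/c4.png

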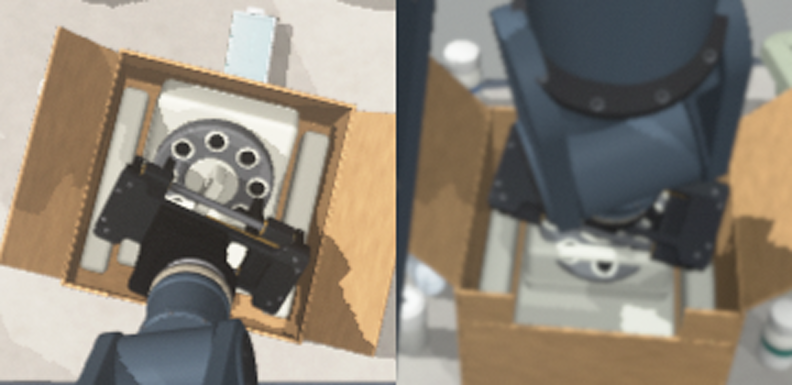

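Fingers straddle the bar on the axis (h 33.7 mm, u and v ≈ 0). j6 is -53°, so the disc can turn from about -229° to +97°. Closing.

Emit:
send_rows([
  [[0,0,0,0,0,0,-1],[0,0,0,0,0,0,-1],[0,0,0,0,0,0,-1],[0,0,0,0,0,0,-1],[0,0,0,0,0,0,-1]],
])

```text
time_s: 13.5
position: [0.5663, -0.0856, 0.1201]
tcp_rot: [[0.726, -0.401, 0.558], [-0.399, -0.907, -0.133], [0.56, -0.126, -0.819]]
force: [-0.2, -0.3, 0.1]
opening: 0.628
```

Emit:
send_rows([
  [[0,0,0,0,0,0,-1],[0,0,0,0,0,0,-1],[0,0,0,0,0,0,-1],[0,0,0,0,0,0,-1],[0,0,0,0,0,0,-1]],
])

```text
time_s: 14.0
position: [0.5665, -0.0852, 0.12]
tcp_rot: [[0.726, -0.4, 0.559], [-0.398, -0.908, -0.132], [0.56, -0.126, -0.819]]
force: [4.6, 15.6, -1.3]
opening: 0.173
```

Run:
```python
from st import *
for i in range(4): st(); capture('top')
```

```text
t 14.0 h,u,v mm [34.1  0.1  0.4] psi -102.64 tilt err [0.04 0.06] F [ 4.6 15.6 -1.3] Mz -0.054 j [-22.6  32.1 121.8 148.   10.1 -53.3] tau6 -0.084 op 0.173
t 14.05 h,u,v mm [34.1  0.2  0.8] psi -102.67 tilt err [0.07 0.09] F [ 0.9  3.  -0. ] Mz -0.174 j [-22.6  32.2 121.8 148.   10.2 -53.3] tau6 -0.284 op 0.164
t 14.1 h,u,v mm [34.1  0.1  0.8] psi -102.68 tilt err [0.06 0.09] F [ 2.   4.9 -0.5] Mz -0.212 j [-22.6  32.2 121.8 148.   10.2 -53.3] tau6 -0.248 op 0.165
t 14.15 h,u,v mm [34.1  0.1  0.8] psi -102.68 tilt err [0.06 0.08] F [ 1.5  4.7 -0.6] Mz -0.262 j [-22.6  32.2 121.8 148.   10.1 -53.3] tau6 -0.238 op 0.165
```

The bar is gripped (opening 14 mm). Now the slow sweep: up about 90°, then back, logging the moment about the axis at the end of every move.

Create lg.py:
```python
from st import *
import json
out=[]
for i in range(2):
    s=readout.read_state(); q=Rc.T@(np.array(s["position"])-tc)-F; T=Rc.T@np.array(s["tcp_rot"]); f=Rc.T@np.array(s["force"])
    r=dict(t=s["time_s"],psi=np.degrees(np.arctan2(T[:,1]@V,T[:,1]@U)),mz=float((Rc@A)@np.array(s["moment"])),v6=s["qvel"][5],tau6=s["tau"][5],fu=f@U,fv=f@V,fa=f@A,u=q@U*1e3,v=q@V*1e3,h=q@A*1e3,j6=s["joint_positions"][5],op=s["opening"])
    open('log.jsonl','a').write(json.dumps({k:float(x) for k,x in r.items()})+'\n')
    print({k:round(float(x),3 if k in('mz','tau6','op') else 1) for k,x in r.items()})
    if i==0: capture('top')
```

```text
(no output)
```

Emit:
send_rows([
  [[0,0,-4.5,0,-0.1,0,-1],[0,0,-4.5,0,0,0,-1],[0,0,-4.5,0,0,0,-1],[0,0,-4.5,0,0,0,-1],[0,0,-4.5,0,0,0,-1]],
])

```text
time_s: 14.7
position: [0.5667, -0.0847, 0.12]
tcp_rot: [[0.825, -0.091, 0.558], [-0.019, -0.991, -0.133], [0.565, 0.099, -0.819]]
force: [0.5, 2.2, -0.1]
opening: 0.166
```

```bash
python3 lg.py
```

```text
{'t': 14.7, 'psi': -80.1, 'mz': -0.206, 'v6': -44.5, 'tau6': 0.254, 'fu': -0.1, 'fv': 2.3, 'fa': -0.1, 'u': 0.1, 'v': 1.0, 'h': 34.1, 'j6': -76.1, 'op': 0.166}
{'t': 14.8, 'psi': -79.9, 'mz': -0.158, 'v6': 8.7, 'tau6': -0.29, 'fu': -0.3, 'fv': 1.6, 'fa': -0.4, 'u': 0.1, 'v': 1.0, 'h': 34.1, 'j6': -76.3, 'op': 0.158}
```

Emit:
send_rows([
  [[0,0,-4.5,0,0,0,-1],[0,0,-4.5,0,0,0,-1],[0,0,-4.5,0,0,0,-1],[0,0,-4.5,0,0,0,-1],[0,0,-4.5,0,0,0,-1]],
])

```text
time_s: 15.25
position: [0.5667, -0.0845, 0.12]
tcp_rot: [[0.797, 0.231, 0.558], [0.361, -0.923, -0.133], [0.484, 0.307, -0.819]]
force: [0.3, 2.8, 0.3]
opening: 0.166
```

```bash
python3 lg.py
```

```text
{'t': 15.2, 'psi': -57.6, 'mz': -0.187, 'v6': -44.6, 'tau6': 0.317, 'fu': -0.2, 'fv': 2.8, 'fa': 0.5, 'u': 0.1, 'v': 1.1, 'h': 34.1, 'j6': -98.6, 'op': 0.166}
{'t': 15.3, 'psi': -57.4, 'mz': -0.051, 'v6': 8.7, 'tau6': -0.227, 'fu': -0.0, 'fv': 2.9, 'fa': -0.7, 'u': 0.1, 'v': 1.1, 'h': 34.1, 'j6': -98.7, 'op': 0.164}
```

```bash
sed -i 's/range(2)/range(1)/; s/    if i==0: capture.*//' lg.py
```

Emit:
send_rows([
  [[0,0,-4.5,0,0,0,-1],[0,0,-4.5,0,0,0,-1],[0,0,-4.5,0,0,0,-1],[0,0,-4.5,0,0,0,-1],[0,0,-4.5,0,0,0,-1]],
])

```text
time_s: 15.8
position: [0.5666, -0.0844, 0.1199]
tcp_rot: [[0.648, 0.519, 0.558], [0.686, -0.715, -0.132], [0.33, 0.469, -0.819]]
force: [1.2, 3.7, -1.4]
opening: 0.161
```

```bash
python3 lg.py
```

```text
{'t': 15.8, 'psi': -35.1, 'mz': -0.142, 'v6': -44.6, 'tau6': 0.382, 'fu': -0.6, 'fv': 3.8, 'fa': -1.3, 'u': -0.0, 'v': 1.2, 'h': 34.1, 'j6': -121.0, 'op': 0.161}
```

Emit:
send_rows([
  [[0,0,-4.5,0,0,0,-1],[0,0,-4.5,0,0,0,-1],[0,0,-4.5,0,0,0,-1],[0,0,-4.5,0,0,0,-1],[0,0,-4.5,0,0,0,-1]],
])

```text
time_s: 16.3
position: [0.5665, -0.0843, 0.1198]
tcp_rot: [[0.4, 0.727, 0.558], [0.908, -0.398, -0.132], [0.126, 0.559, -0.819]]
force: [1.0, 3.4, -0.4]
opening: 0.158
```

```bash
python3 lg.py
```

```text
{'t': 16.3, 'psi': -12.6, 'mz': 0.01, 'v6': -44.7, 'tau6': 0.44, 'fu': -0.1, 'fv': 3.5, 'fa': -0.4, 'u': -0.2, 'v': 1.3, 'h': 34.1, 'j6': -143.5, 'op': 0.158}
```

Emit:
send_rows([
  [[0,0,4.5,0,0,0,-1],[0,0,4.5,0,0,0,-1],[0,0,4.5,0,0,0,-1],[0,0,4.5,0,0,0,-1],[0,0,4.5,0,0,0,-1]],
])

```text
time_s: 16.8
position: [0.5664, -0.0845, 0.1198]
tcp_rot: [[0.651, 0.516, 0.557], [0.683, -0.718, -0.133], [0.332, 0.467, -0.82]]
force: [0.8, 1.8, -0.4]
opening: 0.157
```

```bash
python3 lg.py
```

```text
{'t': 16.8, 'psi': -35.4, 'mz': 0.303, 'v6': 44.6, 'tau6': -0.269, 'fu': 0.0, 'fv': 2.0, 'fa': -0.6, 'u': -0.2, 'v': 1.1, 'h': 34.1, 'j6': -120.7, 'op': 0.157}
```

Emit:
send_rows([
  [[0,0,4.5,0,0,0,-1],[0,0,4.5,0,0,0,-1],[0,0,4.5,0,0,0,-1],[0,0,4.5,0,0,0,-1],[0,0,4.5,0,0,0,-1]],
])

```text
time_s: 17.3
position: [0.5665, -0.0846, 0.1199]
tcp_rot: [[0.799, 0.227, 0.557], [0.356, -0.925, -0.133], [0.485, 0.304, -0.82]]
force: [0.3, 1.0, -1.0]
opening: 0.158
```

```bash
python3 lg.py
```

```text
{'t': 17.3, 'psi': -57.9, 'mz': 0.174, 'v6': 44.5, 'tau6': -0.334, 'fu': -0.5, 'fv': 1.1, 'fa': -0.8, 'u': -0.1, 'v': 1.0, 'h': 34.1, 'j6': -98.2, 'op': 0.158}
```

Emit:
send_rows([
  [[0,0,4.5,0,0,0,-1],[0,0,4.5,0,0,0,-1],[0,0,4.5,0,0,0,-1],[0,0,4.5,0,0,0,-1],[0,0,4.5,0,0,0,-1]],
])

```text
time_s: 17.8
position: [0.5665, -0.0847, 0.1199]
tcp_rot: [[0.825, -0.096, 0.557], [-0.026, -0.991, -0.133], [0.565, 0.095, -0.82]]
force: [-0.2, 1.2, -0.9]
opening: 0.162
```

```bash
python3 lg.py
```

```text
{'t': 17.8, 'psi': -80.4, 'mz': 0.109, 'v6': 44.6, 'tau6': -0.399, 'fu': -0.9, 'fv': 1.1, 'fa': -0.5, 'u': -0.1, 'v': 1.0, 'h': 34.1, 'j6': -75.7, 'op': 0.162}
```

Emit:
send_rows([
  [[0,0,4.5,0,0,0,-1],[0,0,4.5,0,0,0,-1],[0,0,4.5,0,0,0,-1],[0,0,4.5,0,0,0,-1],[0,0,4.5,0,0,0,-1]],
])

```text
time_s: 18.3
position: [0.5664, -0.0847, 0.1199]
tcp_rot: [[0.725, -0.405, 0.557], [-0.403, -0.905, -0.133], [0.558, -0.128, -0.82]]
force: [-1.2, 1.6, -0.1]
opening: 0.154
```

```bash
python3 lg.py
```

```text
{'t': 18.3, 'psi': -102.9, 'mz': 0.104, 'v6': 44.5, 'tau6': -0.452, 'fu': -1.3, 'fv': 1.3, 'fa': 0.8, 'u': -0.1, 'v': 0.9, 'h': 34.1, 'j6': -53.2, 'op': 0.154}
```

Emit:
send_rows([
  [[0,0,4.5,0,0,0,-1],[0,0,4.5,0,0,0,-1],[0,0,4.5,0,0,0,-1],[0,0,4.5,0,0,0,-1],[0,0,4.5,0,0,0,-1]],
])

```text
time_s: 18.8
position: [0.5664, -0.0847, 0.1198]
tcp_rot: [[0.515, -0.651, 0.557], [-0.719, -0.682, -0.133], [0.467, -0.332, -0.82]]
force: [1.1, 1.1, -0.5]
opening: 0.159
```

```bash
python3 lg.py
```

```text
{'t': 18.8, 'psi': -125.5, 'mz': 0.028, 'v6': 44.5, 'tau6': -0.486, 'fu': 0.4, 'fv': 1.3, 'fa': -0.8, 'u': -0.2, 'v': 0.9, 'h': 34.1, 'j6': -30.7, 'op': 0.159}
```

Emit:
send_rows([
  [[0,0,4.5,0,0,0,-1],[0,0,4.5,0,0,0,-1],[0,0,4.5,0,0,0,-1],[0,0,4.5,0,0,0,-1],[0,0,4.5,0,0,0,-1]],
])

```text
time_s: 19.3
position: [0.5663, -0.0848, 0.1198]
tcp_rot: [[0.226, -0.799, 0.557], [-0.925, -0.355, -0.133], [0.304, -0.485, -0.82]]
force: [-1.0, 0.9, 0.9]
opening: 0.157
```

```bash
python3 lg.py
```

```text
{'t': 19.3, 'psi': -148.0, 'mz': 0.034, 'v6': 44.5, 'tau6': -0.496, 'fu': -0.4, 'fv': 0.6, 'fa': 1.4, 'u': -0.3, 'v': 0.8, 'h': 34.1, 'j6': -8.2, 'op': 0.157}
```

Emit:
send_rows([
  [[0,0,4.5,0,0,0,-1],[0,0,4.5,0,0,0,-1],[0,0,4.5,0,0,0,-1],[0,0,4.5,0,0,0,-1],[0,0,4.5,0,0,0,-1]],
])

```text
time_s: 19.8
position: [0.5663, -0.0848, 0.1198]
tcp_rot: [[-0.096, -0.825, 0.557], [-0.991, 0.026, -0.133], [0.095, -0.565, -0.82]]
force: [0.3, 1.3, 0.3]
opening: 0.158
```

```bash
python3 lg.py
```

```text
{'t': 19.8, 'psi': -170.4, 'mz': 0.096, 'v6': 44.5, 'tau6': -0.481, 'fu': 0.1, 'fv': 1.3, 'fa': 0.3, 'u': -0.3, 'v': 0.8, 'h': 34.1, 'j6': 14.3, 'op': 0.158}
```

Emit:
send_rows([
  [[0,0,4.5,0,0,0,-1],[0,0,4.5,0,0,0,-1],[0,0,4.5,0,0,0,-1],[0,0,4.5,0,0,0,-1],[0,0,4.5,0,0,0,-1]],
])

```text
time_s: 20.3
position: [0.5663, -0.0847, 0.1198]
tcp_rot: [[-0.405, -0.725, 0.557], [-0.905, 0.403, -0.133], [-0.128, -0.558, -0.82]]
force: [-0.7, 0.3, -0.1]
opening: 0.162
```

```bash
python3 lg.py
```

```text
{'t': 20.3, 'psi': 167.1, 'mz': 0.041, 'v6': 44.6, 'tau6': -0.443, 'fu': -0.7, 'fv': 0.1, 'fa': 0.3, 'u': -0.3, 'v': 0.8, 'h': 34.1, 'j6': 36.8, 'op': 0.162}
```

Readings are clean (tau6 especially). Mz says ccw turning gets easier as psi rises through about -55°, so that is the highest point and the lowest lies near psi ≈ -235°. I'll sweep on through it and back to bracket it.

Emit:
send_rows([
  [[0,0,4.5,0,0,0,-1],[0,0,4.5,0,0,0,-1],[0,0,4.5,0,0,0,-1],[0,0,4.5,0,0,0,-1],[0,0,4.5,0,0,0,-1]],
])

```text
time_s: 20.8
position: [0.5663, -0.0847, 0.1197]
tcp_rot: [[-0.651, -0.516, 0.557], [-0.683, 0.719, -0.133], [-0.332, -0.467, -0.82]]
force: [0.1, 0.7, -0.2]
opening: 0.159
```

```bash
python3 lg.py
```

```text
{'t': 20.8, 'psi': 144.6, 'mz': 0.08, 'v6': 44.5, 'tau6': -0.387, 'fu': -0.2, 'fv': 0.7, 'fa': -0.1, 'u': -0.4, 'v': 0.9, 'h': 34.1, 'j6': 59.3, 'op': 0.159}
```

Emit:
send_rows([
  [[0,0,4.5,0,0,0,-1],[0,0,4.5,0,0,0,-1],[0,0,4.5,0,0,0,-1],[0,0,4.5,0,0,0,-1],[0,0,4.5,0,0,0,-1]],
])

```text
time_s: 21.3
position: [0.5662, -0.0846, 0.1197]
tcp_rot: [[-0.799, -0.228, 0.557], [-0.356, 0.925, -0.133], [-0.485, -0.304, -0.82]]
force: [0.0, 1.5, -1.2]
opening: 0.162
```

```bash
python3 lg.py
```

```text
{'t': 21.3, 'psi': 122.1, 'mz': 0.208, 'v6': 44.5, 'tau6': -0.323, 'fu': -1.0, 'fv': 1.5, 'fa': -0.8, 'u': -0.4, 'v': 0.9, 'h': 34.1, 'j6': 81.8, 'op': 0.162}
```

Emit:
send_rows([
  [[0,0,4.5,0,0,0,-1],[0,0,4.5,0,0,0,-1],[0,0,4.5,0,0,0,-1],[0,0,4.5,0,0,0,-1],[0,0,4.5,0,0,0,-1]],
])

```text
time_s: 21.8
position: [0.5662, -0.0846, 0.1197]
tcp_rot: [[-0.825, 0.095, 0.557], [0.025, 0.991, -0.133], [-0.564, -0.096, -0.82]]
force: [-0.8, 1.0, -0.9]
opening: 0.159
```

```bash
python3 lg.py
```

```text
{'t': 21.8, 'psi': 99.6, 'mz': 0.236, 'v6': 44.6, 'tau6': -0.259, 'fu': -1.4, 'fv': 0.8, 'fa': -0.1, 'u': -0.4, 'v': 1.0, 'h': 34.1, 'j6': 104.3, 'op': 0.159}
```

Emit:
send_rows([
  [[0,0,4.5,0,0,0,-1],[0,0,4.5,0,0,0,-1],[0,0,4.5,0,0,0,-1],[0,0,4.5,0,0,0,-1],[0,0,4.5,0,0,0,-1]],
])

```text
time_s: 22.3
position: [0.5662, -0.0845, 0.1197]
tcp_rot: [[-0.726, 0.403, 0.557], [0.402, 0.906, -0.133], [-0.558, 0.127, -0.82]]
force: [0.0, 0.4, -0.4]
opening: 0.16
```

```bash
python3 lg.py
```

```text
{'t': 22.3, 'psi': 77.2, 'mz': 0.333, 'v6': 44.5, 'tau6': -0.206, 'fu': -0.3, 'fv': 0.4, 'fa': -0.2, 'u': -0.4, 'v': 1.0, 'h': 34.1, 'j6': 126.8, 'op': 0.16}
```

Emit:
send_rows([
  [[0,0,-4.5,0,0,0,-1],[0,0,-4.5,0,0,0,-1],[0,0,-4.5,0,0,0,-1],[0,0,-4.5,0,0,0,-1],[0,0,-4.5,0,0,0,-1]],
])

```text
time_s: 22.8
position: [0.5662, -0.0846, 0.1197]
tcp_rot: [[-0.826, 0.092, 0.557], [0.02, 0.991, -0.133], [-0.564, -0.098, -0.82]]
force: [0.0, 1.7, -0.7]
opening: 0.157
```

```bash
python3 lg.py
```

```text
{'t': 22.8, 'psi': 99.9, 'mz': -0.087, 'v6': -44.5, 'tau6': 0.4, 'fu': -0.7, 'fv': 1.7, 'fa': -0.3, 'u': -0.4, 'v': 1.0, 'h': 34.1, 'j6': 104.0, 'op': 0.157}
```

Emit:
send_rows([
  [[0,0,-4.5,0,0,0,-1],[0,0,-4.5,0,0,0,-1],[0,0,-4.5,0,0,0,-1],[0,0,-4.5,0,0,0,-1],[0,0,-4.5,0,0,0,-1]],
])

```text
time_s: 23.3
position: [0.5662, -0.0846, 0.1197]
tcp_rot: [[-0.798, -0.231, 0.557], [-0.36, 0.923, -0.133], [-0.484, -0.306, -0.82]]
force: [-0.3, 1.9, -1.4]
opening: 0.158
```

```bash
python3 lg.py
```

```text
{'t': 23.3, 'psi': 122.4, 'mz': -0.185, 'v6': -44.5, 'tau6': 0.337, 'fu': -1.4, 'fv': 1.7, 'fa': -0.7, 'u': -0.4, 'v': 0.9, 'h': 34.1, 'j6': 81.5, 'op': 0.158}
```

Emit:
send_rows([
  [[0,0,-4.5,0,0,0,-1],[0,0,-4.5,0,0,0,-1],[0,0,-4.5,0,0,0,-1],[0,0,-4.5,0,0,0,-1],[0,0,-4.5,0,0,0,-1]],
])

```text
time_s: 23.8
position: [0.5662, -0.0847, 0.1197]
tcp_rot: [[-0.649, -0.518, 0.557], [-0.686, 0.716, -0.133], [-0.33, -0.468, -0.82]]
force: [-0.4, 2.2, -0.1]
opening: 0.157
```

```bash
python3 lg.py
```

```text
{'t': 23.8, 'psi': 144.8, 'mz': -0.187, 'v6': -44.5, 'tau6': 0.272, 'fu': -0.8, 'fv': 2.1, 'fa': 0.4, 'u': -0.4, 'v': 0.9, 'h': 34.1, 'j6': 59.0, 'op': 0.157}
```

Emit:
send_rows([
  [[0,0,-4.5,0,0,0,-1],[0,0,-4.5,0,0,0,-1],[0,0,-4.5,0,0,0,-1],[0,0,-4.5,0,0,0,-1],[0,0,-4.5,0,0,0,-1]],
])

```text
time_s: 24.3
position: [0.5663, -0.0847, 0.1197]
tcp_rot: [[-0.402, -0.727, 0.557], [-0.907, 0.399, -0.133], [-0.126, -0.559, -0.82]]
force: [1.0, 1.4, -0.7]
opening: 0.159
```

```bash
python3 lg.py
cat > ft.py <<'E'
import json,numpy as np
L=[json.loads(l) for l in open('log.jsonl')]; L=[r for r in L if abs(r['v6'])>20]
ps=np.radians([r['psi'] for r in L]); sg=-np.sign([r['v6'] for r in L])
for k in('mz','tau6'):
    y=np.array([r[k] for r in L]); Am=np.column_stack([np.sin(ps),np.cos(ps),sg,np.ones(len(L))])
    x,rs,_,_=np.linalg.lstsq(Am,y,rcond=None); e=y-Am@x; sd=np.sqrt(e@e/(len(y)-4)); C=np.linalg.inv(Am.T@Am)*sd**2
    a=np.hypot(x[0],x[1]); top=np.degrees(np.arctan2(-x[1],x[0])) # a*sin(psi-top), rising = highest
    print(k,'amp',round(a,3),'fric',round(x[2],3),'bias',round(x[3],3),'rms',round(sd,4),'highest psi',round(top,1),'lowest',round(top-180,1),'+-',round(np.degrees(np.sqrt(C[0,0])/a),1))
E
python3 ft.py
```

```text
{'t': 24.3, 'psi': 167.3, 'mz': -0.295, 'v6': -44.6, 'tau6': 0.217, 'fu': 0.1, 'fv': 1.6, 'fa': -0.9, 'u': -0.4, 'v': 0.8, 'h': 34.1, 'j6': 36.5, 'op': 0.159}
mz amp 0.171 fric -0.178 bias 0.018 rms 0.0352 highest psi -58.6 lowest -238.6 +- 3.9
tau6 amp 0.167 fric 0.328 bias -0.001 rms 0.0022 highest psi -55.1 lowest -235.1 +- 0.2
```

Both fits agree: Mz gives the lowest point at psi -238.6 ± 4°, and tau6 gives -235.1 ± 0.2° (friction cancels between directions). Friction of 0.178 N m matches the spec. Turning to psi = 124.9° (= -235.1°).

Emit:
send_rows([
  [[0,0,4.5,0,0,0,-1],[0,0,4.5,0,0,0,-1],[0,0,4.5,0,0,0,-1],[0,0,4.5,0,0,0,-1],[0,0,4.5,0,0,0,-1]],
])

```text
time_s: 24.8
position: [0.5662, -0.0847, 0.1197]
tcp_rot: [[-0.651, -0.516, 0.557], [-0.683, 0.719, -0.133], [-0.332, -0.467, -0.82]]
force: [-0.0, 1.6, -1.6]
opening: 0.157
```

Emit:
send_rows([
  [[0,0,4.5,0,0,0,-1],[0,0,4.5,0,0,0,-1],[0,0,4.5,0,0,0,-1],[0,0,4.0,0,0,0,-1],[0,0,2.5,0,0,0,-1]],
])

```text
time_s: 25.3
position: [0.5662, -0.0847, 0.1197]
tcp_rot: [[-0.788, -0.263, 0.557], [-0.397, 0.908, -0.133], [-0.471, -0.326, -0.82]]
force: [-0.3, 1.6, 0.1]
opening: 0.156
```

Emit:
send_rows([
  [[0,0,0,0,0,0,-1],[0,0,0,0,0,0,-1],[0,0,0,0,0,0,-1],[0,0,0,0,0,0,-1],[0,0,0,0,0,0,-1]],
])

```text
time_s: 25.8
position: [0.5662, -0.0846, 0.1197]
tcp_rot: [[-0.787, -0.265, 0.557], [-0.399, 0.907, -0.133], [-0.47, -0.327, -0.82]]
force: [-0.3, 2.1, -1.3]
opening: 0.156
```

Run:
```python
from st import *
st()
a=capture('top');b=capture('side'); cv2.imwrite('pics/top5.png',a); cv2.imwrite('pics/side5.png',b)
for t in ("flap_left_edge","flap_right_edge","bottle_2","cups_1","tape_roll","dose_dish_5","vial_5","tablet_cutter"):
    print(t,[(np.round(d["location"],3).tolist(),round(d["p"],2)) for d in spot_in('top',t)[:2]])
a=a[160:345,250:455];b=b[140:325,250:455]
cv2.imwrite('pics/c5.png',cv2.resize(np.hstack([a,b]),(800,361),interpolation=cv2.INTER_CUBIC)); st()
```

```text
t 25.8 h,u,v mm [34.1 -0.4  0.9] psi 124.81 tilt err [-0.07  0.  ] F [-0.3  2.1 -1.3] Mz -0.078 j [-22.5  32.1 121.7 148.3   9.9  79. ] tau6 -0.092 op 0.156
flap_left_edge [([0.591, 0.062, 0.185], 0.58)]
flap_right_edge [([0.516, -0.225, 0.186], 0.66)]
bottle_2 []
cups_1 [([0.583, -0.089, 0.147], 0.36)]
tape_roll []
dose_dish_5 []
vial_5 []
tablet_cutter [([0.734, -0.137, 0.017], 0.83)]
t 26.3 h,u,v mm [34.1 -0.4  0.9] psi 124.82 tilt err [-0.07  0.  ] F [-2.4  1.1 -2.3] Mz -0.067 j [-22.5  32.1 121.7 148.3   9.9  79. ] tau6 -0.098 op 0.159
```

View pics/c5.png

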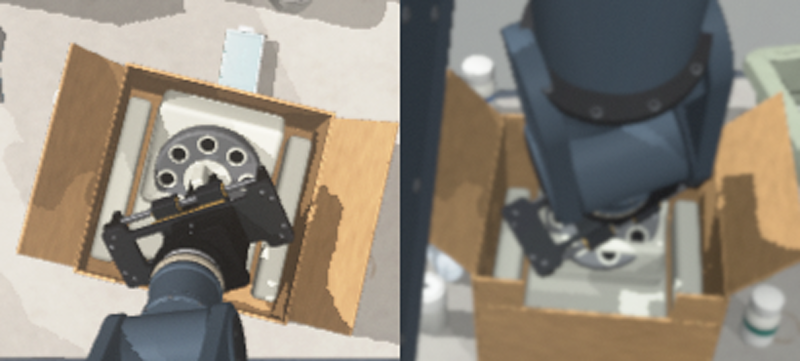

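The final picture shows both flaps leaning outward, the gripper holding the bar on the disc's axis, and the cutter and bottle in their old places. The arm is still, at psi 124.8°. Handing in.

```bash
python3 -c "
from rig import bot; print(bot.hand_in())"
```

```text
the job is handed in; nothing more can be done
None
```

The job is handed in at about 26 s of the 72 s. Both flaps are open, and I am still gripping the bar and holding the disc still with its heavy side at the lowest point of the slope, as far as I could measure.

- **Flaps:** I pushed each one outward with closed fingers to roughly 2.3 rad. The last pictures still show both leaning outward.
- **Finding the weight:** I swept the disc about 270° clockwise, with return passes, and logged torque in both directions so that friction cancelled. The measured friction was 0.178 N m, against the stated 0.18. The weight's pull came out at 0.17 N m, a little over the stated 0.15.
- **Where it lies:** The wrist-joint torque puts the lowest point at a jaw angle of 124.9° ± 0.2°. The noisier wrist moment sensor puts it at 121.4° ± 4°. They differ by about 3.5°, within the sensor's noise, and I used the first.
- **Final hold:** The jaw angle reads 124.8°, the arm is still, the grip is firm and the force at the wrist is about 3 N.
- **Other things on the bench:** The tablet cutter was detected within about 4 mm of where it started, and the white bottle shows in the last picture where it stood. The networks did not find the other four, or the bottle. The tool tip stayed above bench-item height outside the carton.

An earlier approach hit the wrist joint's range limit while clear of the bar, without contact. I turned the tool half a turn there and gripped normally.

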